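# Load the sharpening stone under the holder's sprung bail

### The arm

A 7-joint arm with a two-finger parallel gripper is mounted at the origin on the work surface. World frame = base frame: x ahead of the robot, y to its left, z up, the work surface at z = 0. Lengths are in m, angles in rad, forces in N, time in s.
With the tool pointing down it reaches from about 0.4 to 0.85 m from the base axis. Payload 10.4 kg.
Tool frame: the origin (TCP) lies midway between the tips of the shut fingers; the grasp point (between the pads) lies 19 mm behind it; z points along the fingers, y is the line along which they close (so a half turn about z gives the same grasp; the last joint's range is limited). The gripper opens to 85 mm and grips with 20 to 120 N. Pads are 22 mm wide; open, the fingers measure 114 mm over their backs; the gripper's body (76 mm by 85 mm) begins 54 mm behind the grasp point. The pads swing forward as they close: fully open they stand 13 mm farther back than shut.
Start: joints at [-1.291, 0.332, -0.065, 1.46, 0.022, 1.35, -0.088], TCP at [0.186, 0.597, 0.231] pointing down, gripper open.
Joint ranges: [-2.6, 2.6], [-0.5, 2.12], [-1.47, 1.34], [0.16, 2.42], [-1.27, 4.41], [0.06, 2.06], [-2.6, 2.6]. Speed limits (rad/s): [2.22, 2.22, 2.79, 2.79, 3.14, 3.14, 3.14].

### API

Orientations are given as a unit quaternion [x, y, z, w].
In Python, from workcell import get_obs, camera, camera_params, hand_in gives the robot as it stands.
- The arm moves only by the tool carry_out, never from a script. Its argument "commands" is a list that holds one entry, the list of rows, each a list of 6 numbers: the shift along the tool's x, y, z in units of 40 mm (1.0 is 40 mm), then the turn, a rotation vector about the tool's x, y, z in units of 6 degrees (1.0 is 6 degrees). In form: [[[x, y, z, ax, ay, az], ...]]. A call has 1 to 20 rows; each row shifts and turns the commanded pose from where the row before left it, along the tool's axes as they then stand; what a row does not reach is not made up. A row lasts 1/12 s, in which the tool goes at most 41.7 mm and 7.16 degrees, less where a joint would pass 70% of its speed; a pose out of reach is approached as far as the arm can. A call is refused whole if a number of a shift passes 1 or a number of a turn 1, either way. A call with a gripper value outside its range is refused whole. "hand" is the closure, from -1 (fully open) to 1 (shut), set as the call begins (left out, the last holds). The fingers move at their own pace and stop on an object; "force" is the grip in N (left out, the last holds). Time passes only in rows, so rows that do not move let the fingers close. It gives the time, the measured TCP pose, the force, the opening and the grip force at its end, in the units of the state.
- get_obs(): the state, without advancing time (a new reading comes with each control period).
- camera(name): name is "scene" or "side" or "wrist"; returns the picture (420x560x3 uint8, red, green, blue); there is no depth.
- camera_params(name): a dict with "mtx" (3x3 intrinsics, pixels), "R" (3x3) and "t" (3): a world point X has camera coordinates R X + t. Camera axes: x right, y down, z forward; pixel columns grow to the right and rows downward; lengths in m; the calibration is good to about 2 mm. The wrist camera is an equidistant fisheye: a pixel r from the principal point sees the ray r / f radians off the axis. A picture is of the moment at which its call begins: read the wrist's pose just before it. camera_params takes no time and is no camera call; for the wrist camera it gives the pose at the moment of the call.
- hand_in(): hands the job in; it is judged then, once.
The state is a dict: "clock": time; "joint_pos": joint angles; "joint_velocities": joint speeds; "tau": joint torques, N m; "position": TCP position; "ee_rot": TCP orientation; "ft_force": force on the tool from outside, world axes, zero at the start; "torque": the same for the moment, N m; "grip_width": opening from 0.0 (shut) to 1.0 (fully open); "grasp_force": force on a finger pad.
Only numpy, scipy, OpenCV 4.12 (cv2) and the standard library are available. Lean on these libraries where they do the work, as an engineer would, in place of code of your own. Each camera call takes 0.05 s, during which the arm holds its last target. There are 200 camera calls.

### The job

Get the knife-sharpening stone ready for use: lay the long stone on its black shoe flat in the channel of the aluminium holder, ramped nose towards the clamp, slide it in so that the nose lifts the sprung bail and the bail's roller drops into the notch behind the ridge, carry on until the nose is fully home against the clamp's end stop, and let go so that the bail holds it down. The clamp is locked at an unknown place and the stone is brittle: ease it in by feel, never pushing on the clamp with more than 20 newtons, and leave the other things on the counter where they are.

Things in the scene. Friction and masses are not known exactly. Their poses are not given: they have to be found in the camera images.
- stone: The long grey sharpening stone flush on its black shoe, to be loaded: 180 mm long (its x), 50 mm wide (y), 38 mm high; 0.36 to 0.6 kg, centre of mass near x = -10 mm. Origin: centre of the underside, z up. The full 38 mm height ends at x = +42 mm; the low ramped nose is the +x end.
- stone_grip (a point): Point on the stone, x = -20 mm, 34 mm above its underside: a good place to grip across the 50 mm width. Keep the fingertips at least 12 mm above the underside, so that they clear the holder's guide walls.
- notch (a point): Point on the stone's shoe at x = +50 mm, on the notch floor 16 mm above the underside. The notch is open from x = +42 (end of the grey block) to +59 mm. Then a ridge: steep back face (60 deg), crest at x = +64 mm, 24.5 mm high; from there a 30 deg ramp falls to the nose tip at x = +90 mm, 9.5 mm high.
- holder: Fixed aluminium stone holder, 340 x 76 mm: a channel, floor 10 mm above the counter, between guide walls 54 mm apart (2 mm play either side of the stone), 8 mm higher than the floor, from x = -150 to +40 mm. Origin: on the counter under the centre line, at x = 0; x runs along the channel the way the stone slides in, towards the clamp; y across; z up.
- channel (a point): Point on the channel floor, centre line, holder x = -55 mm, axes as the holder's. With the stone's origin set here, x along the holder's x, its nose is at holder x = 35 mm, clear of the bail wherever the clamp is, by at least 15 mm. Sliding along the channel alone takes some 2 to 5 N.
- clamp_end (a point): Fixed point on the holder's floor, holder x = 120 mm. About here a dark steel clamp with the bail is locked, at an unmeasured place, to be felt or seen: the bail's roller is centred anywhere from holder x = 57 to 103 mm. The clamp's rigid end stop meets the stone's nose when this has gone 38.5 mm past the roller's centre; the roller is then mid-way in the notch.
- bail (a joint): Angle (rad) of the sprung bail, a steel U 70 mm from pivot (on the clamp, beyond) to its cross bar, a free-turning 10 mm roller: 0 at rest, roller's underside 13 mm above the channel floor; grows as it lifts (7 mm per 0.1); about 0.16 on the crest, 0.043 down in the notch. Spring 5 to 8 N at the roller; the push needed, 6 to 15 N, falls when it drops; 4 mm on is the end stop.
- mug: Bystander: white mug, 85 mm tall; origin at the centre of its underside. Leave it where it is.
- spice_jar: Bystander: amber spice jar, 85 mm tall; origin at the centre of its underside. Leave it where it is.
- salt_mill: Bystander: dark wooden salt mill, 100 mm tall; origin at the centre of its underside. Leave it where it is.
- pocket_stone: Bystander: small plain grey stone slab 100 x 36 x 14 mm without a shoe, not the one to load; origin at the centre of its underside. Leave it where it is.
- bowl: Bystander: small blue bowl, 50 mm tall; origin at the centre of its underside. Leave it where it is.
- spatula: Bystander: wooden spatula lying flat; origin at the centre of its underside. Leave it where it is.
- tin: Bystander: tin with a paper label, 90 mm tall; origin at the centre of its underside. Leave it where it is.

How it is judged:
By the outcome, as a careful person would: the job done as asked, in the order asked, and still so for the second after the job is handed in, with the robot touching nothing.
It also fails if it takes over 72 s, if anything falls off the work surface, if the arm or the gripper's body presses on something with over 40 N, if the wrist force passes 120 N, or if a joint passes its speed limit or range.

## Working session

There is one attempt and no reset: what is moved stays moved. The work goes in short steps, Python scripts to look and compute and a tool call to move; the robot and the scene stay as the last step left them, time stands still between calls to the robot, and variables do not carry over. Pictures are saved under pics/ and viewed, at most 10 in all, crops included, and the job is handed in when it is done.

Besides the shell and the picture viewer there is one more tool, called as a command line: name --argument value ..., lists and objects as JSON in quotes. carry_out: Moves the arm, as the interface text tells. Its arguments: {"type":"object","properties":{"commands":{"type":"array"},"hand":{"type":"number"},"force":{"type":"number"}},"required":["commands"]}

```bash
mkdir -p pics; python3 - <<'E'
from workcell import *
import cv2
for n in("scene","side"):
    cv2.imwrite(f"pics/{n}0.png",cv2.cvtColor(cv2.resize(camera(n),None,fx=1.42,fy=1.42,interpolation=cv2.INTER_CUBIC),cv2.COLOR_RGB2BGR))
    p=camera_params(n);print(n,p)
o=get_obs();print(o)
E
```

```text
scene {'mtx': array([[379.64393195,   0.        , 281.7799566 ],
       [  0.        , 379.64393195, 209.10556815],
       [  0.        ,   0.        ,   1.        ]]), 'R': array([[-0.88452943,  0.46610623,  0.01877923],
       [ 0.26166091,  0.52907645, -0.80722468],
       [-0.3861881 , -0.7091002 , -0.58994547]]), 't': array([ 0.48299735, -0.14970447,  1.4106422 ])}
side {'mtx': array([[444.27934362,   0.        , 288.56170763],
       [  0.        , 444.27934362, 212.17786072],
       [  0.        ,   0.        ,   1.        ]]), 'R': array([[ 0.71701809, -0.69694744, -0.01222032],
       [-0.4003803 , -0.39743295, -0.82567709],
       [ 0.57059678,  0.59691819, -0.56401064]]), 't': array([-0.385966  ,  0.31202664,  0.71130627])}
{'clock': 0.1, 'joint_pos': array([-1.29057634,  0.33281457, -0.06472987,  1.46081858,  0.02156992,
        1.3499197 , -0.08846629]), 'joint_velocities': array([ 7.31234269e-04, -7.28520049e-04, -1.15264127e-03, -2.23778962e-03,
       -4.87632978e-06,  9.70947736e-04,  6.97663107e-04]), 'tau': array([ 1.77054804e-03, -6.26739979e+01,  4.94301715e-02, -3.92425954e+01,
        1.63327740e-02,  6.94089031e-03,  3.54037422e-05]), 'position': array([0.18626142, 0.59625713, 0.23061039]), 'ee_rot': array([ 1.50795670e-01,  9.88564750e-01, -6.27249907e-04, -8.68632788e-05]), 'ft_force': array([ 0.90755642, -0.11933622, -0.08554381]), 'torque': array([-0.02144042, -0.0205056 ,  0.0396433 ]), 'grasp_force': 0.0, 'grip_width': 1.0063255285516843}
```

View pics/scene0.png

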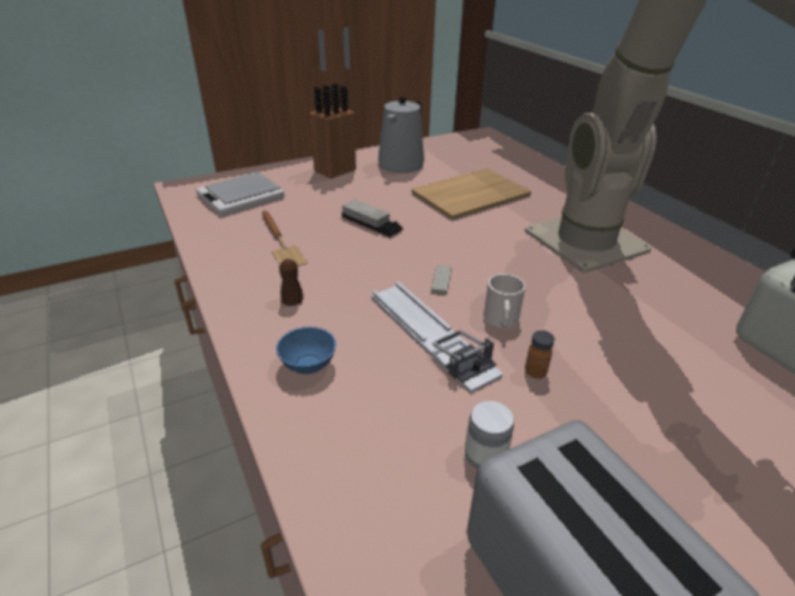

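View pics/side0.png

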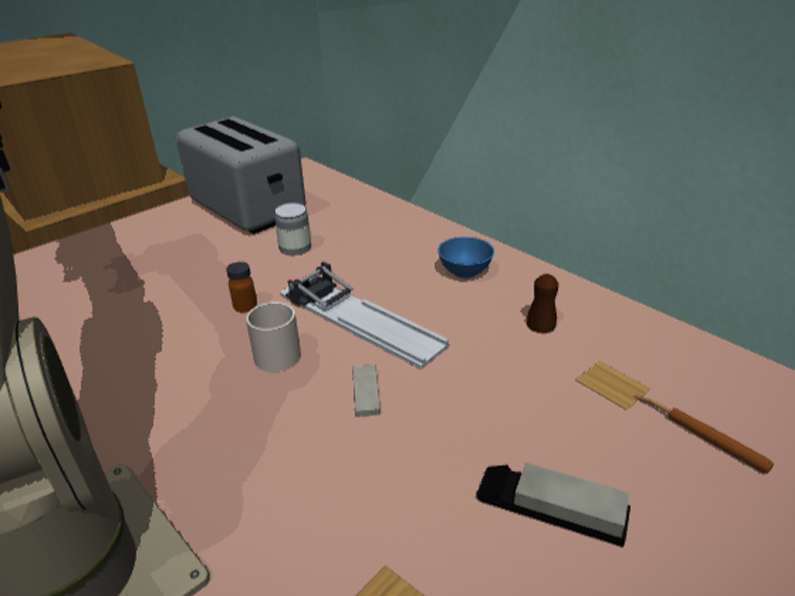

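The overview shows the stone (scene 370,218; side 555,505), with its nose towards the robot side. It also shows the holder (scene 435,335; side 365,310), with the clamp at its far end. I'll enlarge both.

```bash
python3 - <<'E'
from workcell import *
import cv2,numpy as np
def crop(im,x,y,w,h,s):
    return cv2.resize(im[y:y+h,x:x+w],None,fx=s,fy=s,interpolation=cv2.INTER_CUBIC)
a=camera("scene");b=camera("side")
# cells 400x300
A=crop(b,330,318,120,75,400/120);A=cv2.resize(b[318:408,330:450],(400,300),interpolation=cv2.INTER_CUBIC)
B=cv2.resize(b[178:274,194:322],(400,300),interpolation=cv2.INTER_CUBIC)
C=cv2.resize(a[130:175,232:292],(400,300),interpolation=cv2.INTER_CUBIC)
D=cv2.resize(a[198:276,258:362],(400,300),interpolation=cv2.INTER_CUBIC)
m=np.vstack([np.hstack([A,B]),np.hstack([C,D])])
cv2.imwrite("pics/c1.png",cv2.cvtColor(m,cv2.COLOR_RGB2BGR))
E
```

```text
(no output)
```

View pics/c1.png

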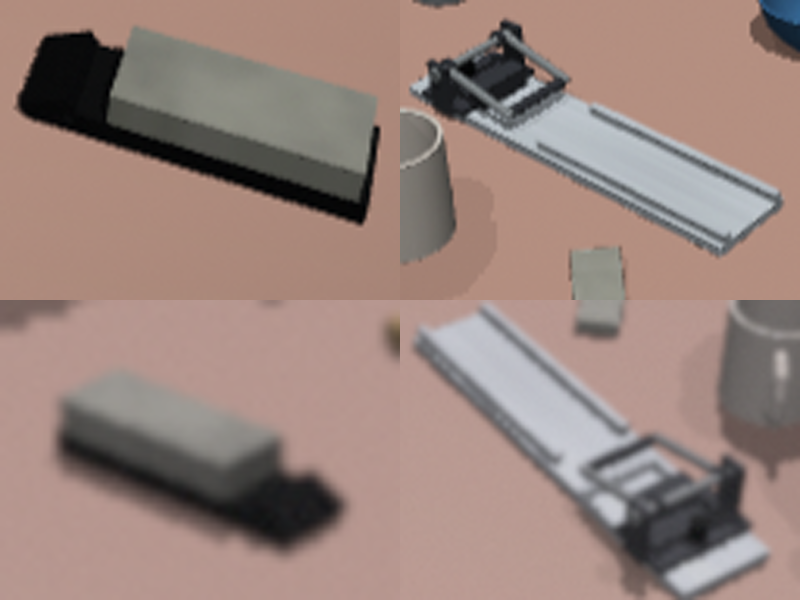

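```bash
cat > h.py <<'E'
import numpy as np,cv2
from workcell import *
P={n:camera_params(n) for n in("scene","side")}
def M(n): p=P[n]; return p["mtx"]@np.c_[p["R"],p["t"]]
def tri(sc,si):
    X=cv2.triangulatePoints(M("scene"),M("side"),np.array(sc,float).reshape(2,1),np.array(si,float).reshape(2,1))
    return (X[:3]/X[3]).ravel()
def proj(n,X): q=M(n)@np.r_[X,1]; return q[:2]/q[2]
def onz(n,uv,z):
    p=P[n];d=p["R"].T@np.linalg.inv(p["mtx"])@np.r_[uv,1];c=-p["R"].T@p["t"];return c+d*(z-c[2])/d[2]
E
python3 - <<'E'
from h import *
np.set_printoptions(precision=4,suppress=True)
sA=lambda x,y:(330+x/3.3333-.35,318+y/3.3333-.35)
sB=lambda x,y:(194+(x-400)/3.125-.35,178+y/3.125-.35)
cC=lambda x,y:(232+x/6.667-.4,130+(y-300)/6.667-.4)
cD=lambda x,y:(258+(x-400)/3.846-.4,198+(y-300)/3.846-.4)
R={"nose+y?a":(cC(283,437),sA(110,95)),"nose b":(cC(225,475),sA(133,27)),"tail a":(cC(115,370),sA(362,172)),"tail b":(cC(62,400),sA(377,97)),
"w40 left(scene)":(cD(560,458),sB(592,106)),"w40 right":(cD(627,430),sB(540,145)),"wopen left":(cD(418,333),sB(778,194)),"wopen right":(cD(487,306),sB(727,236)),
"bail bar L":(cD(587,467),sB(567,80)),"bail bar R":(cD(654,439),sB(512,118))}
for k,v in R.items():
    X=tri(*v);print(k,X,"err",proj("scene",X)-v[0],proj("side",X)-v[1])
for n,c in(("mug",(505,320)),("jar",(537,372)),("salt",(290,300)),("bowl",(307,365)),("tin",(488,458))):
    print(n,onz("scene",np.array(c)/1.42,0))
print(onz("side",np.array((367,412))/1.42,0.014))
E
```

```text
nose+y?a [ 0.4263 -0.2953  0.0359] err [-0.4866 -0.1707] [-0.7876  0.2719]
nose b [ 0.473  -0.2746  0.0327] err [-0.5434 -0.2084] [-0.817  0.308]
tail a [ 0.4771 -0.4106  0.0369] err [0.01   0.0049] [ 0.0178 -0.0087]
tail b [ 0.521  -0.3919  0.0364] err [-0.5068 -0.2691] [-0.8451  0.4399]
w40 left(scene) [0.5836 0.1711 0.0143] err [-0.5809 -0.0903] [-0.4595  0.0708]
w40 right [0.5214 0.1624 0.0111] err [-0.7121 -0.0701] [-0.6003  0.0585]
wopen left [ 0.6074 -0.0159  0.0126] err [-0.2615 -0.0831] [-0.2535  0.0797]
wopen right [ 0.5423 -0.0244  0.0145] err [-0.9006 -0.2327] [-0.9325  0.2364]
bail bar L [0.5808 0.2002 0.0275] err [-1.1634 -0.1533] [-0.8893  0.1147]
bail bar R [0.5183 0.1927 0.0239] err [-0.7415 -0.0541] [-0.6038  0.0436]
mug [0.3923 0.1804 0.    ]
jar [0.433  0.3338 0.    ]
salt [ 0.7717 -0.0861  0.    ]
bowl [0.8088 0.1241 0.    ]
tin [0.6277 0.4515 0.    ]
[ 0.4042 -0.0503  0.014 ]
```

```bash
cat >> h.py <<'E'
from scipy.spatial.transform import Rotation as Rn
def plan(pos,az,tilt=True):
    """tool down, tool y at azimuth az (deg): turn first, then shift, both in row units"""
    o=get_obs();r=Rn.from_quat(o["ee_rot"]);a=np.radians(az)
    y=np.array([np.cos(a),np.sin(a),0]);z=np.array([0,0,-1.]);T=Rn.from_matrix(np.c_[np.cross(y,z),y,z])
    turn=np.degrees((r.inv()*T).as_rotvec())/6
    print("clock %.2f"%o["clock"],"turn",turn.round(2),"then shift",(T.inv().apply(np.array(pos)-o["position"])/.04).round(2))
E
python3 - <<'E'
from h import *
np.set_printoptions(precision=4,suppress=True)
p=camera_params("wrist");o=get_obs();r=Rn.from_quat(o["ee_rot"])
print(p["mtx"],"cam in tool",r.inv().apply(-p["R"].T@p["t"]-o["position"]),"cam axes in tool\n",r.inv().as_matrix()@p["R"].T)
plan([.56,.09,.23],7.2)
E
```

```text
[[325.1923   0.     274.7477]
 [  0.     325.1923 208.0559]
 [  0.       0.       1.    ]] cam in tool [ 0.0841  0.0001 -0.1427] cam axes in tool
 [[-0.0005 -0.9451 -0.3268]
 [ 1.     -0.0006  0.0003]
 [-0.0005 -0.3268  0.9451]]
clock 0.20 turn [-0.01  0.01 10.91] then shift [-13.73   7.68   0.02]
```

carry_out --commands '[[[0,0,0,0,0,1],[0,0,0,0,0,1],[0,0,0,0,0,1],[0,0,0,0,0,1],[0,0,0,0,0,1],[0,0,0,0,0,1],[0,0,0,0,0,1],[0,0,0,0,0,1],[0,0,0,0,0,1],[0,0,0,0,0,1],[0,0,0,0,0,0.9]]]'

```text
clock: 1.12
position: [0.1863, 0.5965, 0.2311]
ee_rot: [0.663, 0.749, -0.0, 0.0]
ft_force: [0.2, 0.8, -0.1]
grip_width: 1.003
grasp_force: 0.0
```

carry_out --commands '[[[-0.8,0.45,0,0,0,0],[-0.8,0.45,0,0,0,0],[-0.8,0.45,0,0,0,0],[-0.8,0.45,0,0,0,0],[-0.8,0.45,0,0,0,0],[-0.8,0.45,0,0,0,0],[-0.8,0.45,0,0,0,0],[-0.8,0.45,0,0,0,0],[-0.8,0.45,0,0,0,0],[-0.8,0.45,0,0,0,0],[-0.8,0.45,0,0,0,0],[-0.8,0.45,0,0,0,0],[-0.8,0.45,0,0,0,0],[-0.8,0.45,0,0,0,0],[-0.8,0.45,0,0,0,0],[-0.8,0.45,0,0,0,0],[-0.8,0.45,0,0,0,0],[0,0,0,0,0,0],[0,0,0,0,0,0]]]'

```text
clock: 2.7
position: [0.5593, 0.0931, 0.231]
ee_rot: [0.663, 0.749, -0.0, 0.0]
ft_force: [-0.3, 1.7, 0.9]
grip_width: 1.002
grasp_force: 0.0
```

```bash
cat >> h.py <<'E'
import json
def shoot(name):
    p=camera_params("wrist");im=camera("wrist");np.savez("pics/"+name,im=im,**p);
    return p,im
def ray(p,uv):
    K=p["mtx"];d=np.array([uv[0]-K[0,2],uv[1]-K[1,2]]);r=np.hypot(*d);th=r/K[0,0]
    v=np.r_[d/max(r,1e-9)*np.sin(th),np.cos(th)];return -p["R"].T@p["t"],p["R"].T@v
def wz(p,uv,z):
    c,d=ray(p,uv);return c+d*(z-c[2])/d[2]
def wproj(p,X):
    q=p["R"]@np.asarray(X)+p["t"];r=np.hypot(q[0],q[1]);th=np.arctan2(r,q[2]);return p["mtx"][:2,2]+p["mtx"][0,0]*th*q[:2]/r
E
python3 - <<'E'
from h import *
p,im=shoot("w1");o=get_obs();print(o["clock"],o["position"])
for y in (-.02,.07,.167,.2): print(wproj(p,[.56,y,.018]))
cv2.imwrite("pics/w1.png",cv2.cvtColor(cv2.resize(im,(800,600),interpolation=cv2.INTER_CUBIC),cv2.COLOR_RGB2BGR))
E
```

```text
2.75 [0.55857697 0.09509773 0.23097243]
[264.14633493 263.92451993]
[272.76649637 195.01642862]
[283.57566044 109.83267223]
[287.40910495  79.94537849]
```

View pics/w1.png

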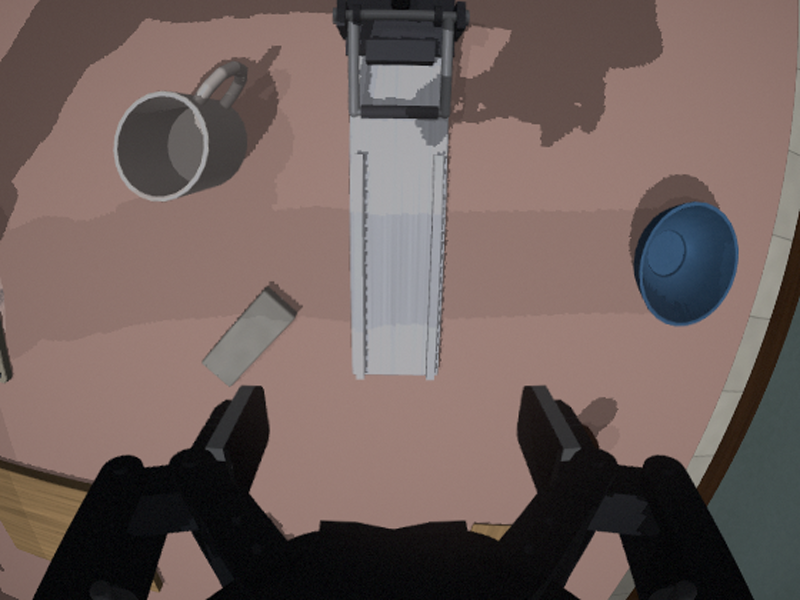

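The wrist view shows the holder nearly vertical at columns 350–447, wall ends at rows 152 and 378, and the bail bar at row 111. I'll enlarge it.

```bash
python3 - <<'E'
import numpy as np,cv2
im=np.load("pics/w1.npz")["im"]
A=cv2.resize(im[97:147,240:320],(640,400),interpolation=cv2.INTER_CUBIC)[:296]
B=cv2.resize(im[233:270,240:320],(640,296),interpolation=cv2.INTER_CUBIC)
A=cv2.resize(im[97:134,240:320],(640,296),interpolation=cv2.INTER_CUBIC)
cv2.imwrite("pics/c2.png",cv2.cvtColor(np.vstack([A,B]),cv2.COLOR_RGB2BGR))
E
```

```text
(no output)
```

View pics/c2.png

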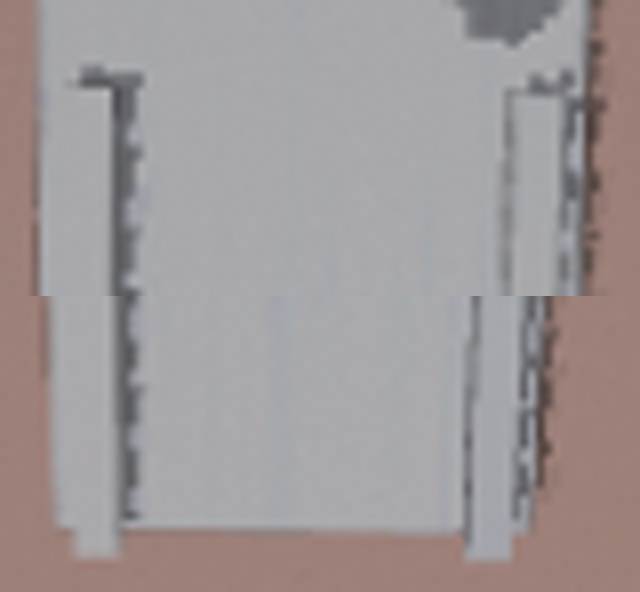

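```bash
python3 - <<'E'
from h import *
np.set_printoptions(precision=4,suppress=True)
p=dict(np.load("pics/w1.npz"))
f=lambda x,y,oy,dy=0:(240+x/8-.45,oy+(y-dy)/8-.45)
L4=wz(p,f(113,88,97),.018);R4=wz(p,f(513,93,97),.018)
L0=wz(p,f(120,555,233,296),.018);R0=wz(p,f(466,558,233,296),.018)
print(L4,R4,L0,R0);print(np.linalg.norm(L4-R4),np.linalg.norm(L0-R0),np.linalg.norm(L4-L0),np.linalg.norm(R4-R0))
m4=(L4+R4)/2;m0=(L0+R0)/2;d=m4-m0;print("mid40",m4,"mid-150",m0,"yaw",np.degrees(np.arctan2(d[1],d[0])))
for a,b in((L0,R0),(L4,R4)):e=b-a;print(np.degrees(np.arctan2(e[1],e[0]))+90)
for a,b in((L0,L4),(R0,R4)):e=b-a;print(np.degrees(np.arctan2(e[1],e[0])))
# bail bar, roller centre ~18mm above floor =>z .028
for z in(.028,.033):
  for u in((362,111),(438,113)): print(z,wz(p,(u[0]/1.4286-.3,u[1]/1.4286-.3),z))
plan([.474,-.345,.16],23.5)
E
```

```text
[0.5277 0.1657 0.018 ] [0.5813 0.1717 0.018 ] [ 0.5483 -0.023   0.018 ] [ 0.6019 -0.017   0.018 ]
0.053945600993259825 0.05397993838152681 0.1897660593527826 0.18977514461276576
mid40 [0.5545 0.1687 0.018 ] mid-150 [ 0.5751 -0.02    0.018 ] yaw 96.23087741167699
96.37896869191181
96.38871247048172
96.22569001369307
96.23606456132038
0.028 [0.524  0.1979 0.028 ]
0.028 [0.579  0.2033 0.028 ]
0.033 [0.5244 0.1976 0.033 ]
0.033 [0.5786 0.2029 0.033 ]
clock 2.75 turn [-0.01  0.   -2.72] then shift [-9.25 -6.33  1.77]
```

carry_out --commands '[[[0,0,0,0,0,-0.9],[0,0,0,0,0,-0.9],[0,0,0,0,0,-0.9],[-0.65,-0.45,0,0,0,0],[-0.65,-0.45,0,0,0,0],[-0.65,-0.45,0,0,0,0],[-0.65,-0.45,0,0,0,0],[-0.65,-0.45,0,0,0,0],[-0.65,-0.45,0,0,0,0],[-0.65,-0.45,0,0,0,0],[-0.65,-0.45,0,0,0,0],[-0.65,-0.45,0,0,0,0],[-0.65,-0.45,0,0,0,0],[-0.65,-0.45,0,0,0,0],[-0.65,-0.45,0,0,0,0],[-0.65,-0.45,0,0,0,0],[-0.65,-0.45,0,0,0,0],[0,0,0,0,0,0],[0,0,0,0,0,0]]]'

```text
clock: 4.33
position: [0.4719, -0.339, 0.2311]
ee_rot: [0.549, 0.836, -0.0, -0.0]
ft_force: [0.0, 1.6, -0.5]
grip_width: 0.999
grasp_force: 0.0
```

```bash
python3 - <<'E'
from h import *
p,im=shoot("w2");o=get_obs();print(o["clock"],o["position"],wproj(p,[.474,-.343,.038]))
cv2.imwrite("pics/w2.png",cv2.cvtColor(cv2.resize(im[70:355,130:430],None,fx=2.1,fy=2.1,interpolation=cv2.INTER_CUBIC),cv2.COLOR_RGB2BGR))
E
```

```text
4.3833 [ 0.47268751 -0.33752466  0.23093468] [274.93988235 183.9989099 ]
```

View pics/w2.png

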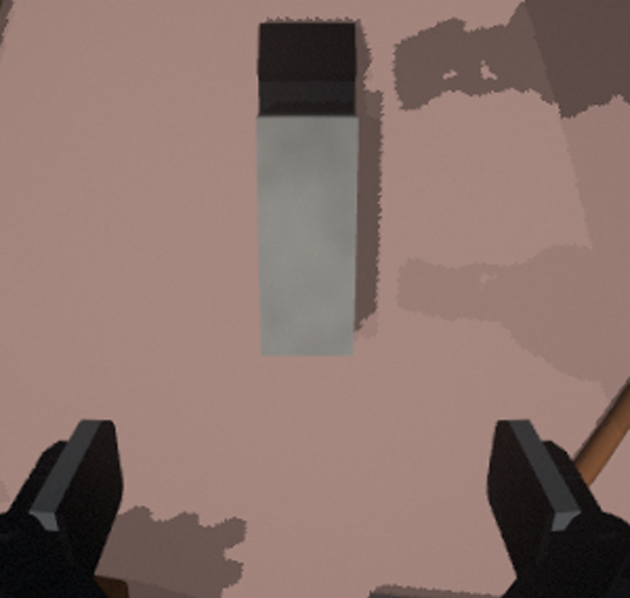

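```bash
python3 - <<'E'
from h import *
np.set_printoptions(precision=4,suppress=True)
p=dict(np.load("pics/w2.npz"))
f=lambda x,y:(130+x/2.1-.3,70+y/2.1-.3)
c=[wz(p,f(*u),.038) for u in((257,116),(358,116),(354,355),(261,355))]
print(np.array(c));print([np.linalg.norm(c[i]-c[(i+1)%4]) for i in range(4)])
n=(c[0]+c[1])/2;t=(c[2]+c[3])/2;d=n-t;print("yaw",np.degrees(np.arctan2(d[1],d[0])),"yaw2",[np.degrees(np.arctan2(*(b-a)[1::-1]))  for a,b in((c[3],c[0]),(c[2],c[1]))])
u=d/np.linalg.norm(d);g=n-u*.062;print("grip",g)
plan([g[0],g[1],.014],np.degrees(np.arctan2(d[1],d[0]))-90)
E
```

```text
[[ 0.4275 -0.2944  0.038 ]
 [ 0.4728 -0.2748  0.038 ]
 [ 0.5237 -0.3913  0.038 ]
 [ 0.4775 -0.4111  0.038 ]]
[np.float64(0.04934714975437664), np.float64(0.1270667145268175), np.float64(0.050231831925744375), np.float64(0.1270188779435742)]
yaw 113.40396122603971 yaw2 [np.float64(113.20443898677692), np.float64(113.60340835121143)]
grip [ 0.4748 -0.3415  0.038 ]
clock 4.38 turn [ 0.   -0.01  0.02] then shift [-0.11  0.01  5.42]
```

carry_out --commands '[[[-0.05,0,0.6,0,0,0],[-0.05,0,0.6,0,0,0],[0,0,0.6,0,0,0],[0,0,0.6,0,0,0],[0,0,0.6,0,0,0],[0,0,0.6,0,0,0],[0,0,0.6,0,0,0],[0,0,0.5,0,0,0],[0,0,0.3,0,0,0],[0,0,0.2,0,0,0],[0,0,0.2,0,0,0],[0,0,0,0,0,0],[0,0,0,0,0,0],[0,0,0,0,0,0]]]'

```text
clock: 5.55
position: [0.4744, -0.3426, 0.0162]
ee_rot: [0.549, 0.836, 0.0, 0.001]
ft_force: [0.8, -0.4, -0.9]
grip_width: 1.0
grasp_force: 0.0
```

```bash
python3 - <<'E'
from h import *
plan([.4748,-.3415,.014],23.4)
E
```

```text
clock 5.55 turn [0.01 0.01 0.01] then shift [0.02 0.02 0.06]
```

carry_out --commands '[[[0,0,0.05,0,0,0],[0,0,0,0,0,0],[0,0,0,0,0,0],[0,0,0,0,0,0],[0,0,0,0,0,0],[0,0,0,0,0,0],[0,0,0,0,0,0],[0,0,0,0,0,0],[0,0,0,0,0,0],[0,0,0,0,0,0],[0,0,0,0,0,0],[0,0,0,0,0,0]]]' --hand 1 --force 60

```text
clock: 6.55
position: [0.4741, -0.3425, 0.0138]
ee_rot: [0.549, 0.836, 0.0, 0.0]
ft_force: [-0.0, 1.5, 6.0]
grip_width: 0.574
grasp_force: 63.4
```

carry_out --commands '[[[0,0,-0.2,0,0,0],[0,0,-0.4,0,0,0],[0,0,-0.6,0,0,0],[0,0,-0.6,0,0,0],[0,0,-0.4,0,0,0],[0,0,-0.2,0,0,0],[0,0,0,0,0,0],[0,0,0,0,0,0],[0,0,0,0,0,0]]]'

```text
clock: 7.3
position: [0.4732, -0.3417, 0.1079]
ee_rot: [0.549, 0.836, -0.0, -0.001]
ft_force: [1.3, 0.2, -4.2]
grip_width: 0.575
grasp_force: 63.1
```

```bash
python3 - <<'E'
from h import *
o=get_obs();print(o["ft_force"],o["torque"],o["grip_width"],o["grasp_force"])
h=np.radians(96.25);u=np.array([np.cos(h),np.sin(h)]);g=np.array([.5648,.0744])-u*.035
print(g);plan([g[0],g[1],.10],6.25)
E
```

```text
[ 1.33710916  0.17991774 -4.16244476] [ 0.00744676 -0.00392254 -0.01689638] 0.5751671275127412 63.07819604873657
[0.56861034 0.03960803]
clock 7.30 turn [-0.01 -0.01  2.87] then shift [9.22 3.41 0.2 ]
```

carry_out --commands '[[[0,0,0,0,0,0.5],[0,0,0,0,0,0.5],[0,0,0,0,0,0.5],[0,0,0,0,0,0.5],[0,0,0,0,0,0.5],[0,0,0,0,0,0.37],[0,0,0,0,0,0],[0,0,0,0,0,0]]]'

```text
clock: 7.97
position: [0.4733, -0.342, 0.1082]
ee_rot: [0.667, 0.745, -0.0, -0.001]
ft_force: [0.6, -0.2, -4.6]
grip_width: 0.569
grasp_force: 63.0
```

carry_out --commands '[[[0.3,0.1,0,0,0,0],[0.5,0.2,0,0,0,0],[0.6,0.2,0,0,0,0],[0.6,0.2,0,0,0,0],[0.6,0.2,0,0,0,0],[0.6,0.2,0,0,0,0],[0.6,0.2,0,0,0,0],[0.6,0.2,0,0,0,0],[0.6,0.2,0,0,0,0],[0.6,0.2,0,0,0,0],[0.6,0.2,0,0,0,0],[0.6,0.2,0,0,0,0],[0.6,0.2,0,0,0,0],[0.6,0.2,0,0,0,0],[0.6,0.2,0,0,0,0],[0.6,0.2,0,0,0,0],[0.4,0.2,0,0,0,0],[0,0,0,0,0,0],[0,0,0,0,0,0],[0,0,0,0,0,0]]]'

```text
clock: 9.63
position: [0.5632, 0.0525, 0.109]
ee_rot: [0.668, 0.744, -0.0, 0.0]
ft_force: [-0.0, 0.1, -3.5]
grip_width: 0.573
grasp_force: 63.0
```

```bash
python3 - <<'E'
from h import *
h=np.radians(96.25);u=np.array([np.cos(h),np.sin(h)]);g=np.array([.5648,.0744])-u*.0206
print(g,get_obs()["ft_force"]);plan([g[0],g[1],.06],6.25)
E
```

```text
[0.56704266 0.05392244] [-0.00871085  0.0837994  -3.46976303]
clock 9.63 turn [-0.01  0.01 -0.01] then shift [0.02 0.1  1.23]
```

carry_out --commands '[[[0.01,0.05,0.2,0,0,0],[0.01,0.05,0.4,0,0,0],[0,0,0.4,0,0,0],[0,0,0.2,0,0,0],[0,0,0,0,0,0],[0,0,0,0,0,0],[0,0,0,0,0,0]]]'

```text
clock: 10.22
position: [0.5678, 0.0546, 0.062]
ee_rot: [0.668, 0.744, 0.0, 0.0]
ft_force: [0.3, -0.0, -3.0]
grip_width: 0.567
grasp_force: 62.9
```

```bash
python3 - <<'E'
from h import *
p,im=shoot("w3")
plan([.5670,.0539,.0238],6.25)
cv2.imwrite("pics/w3.png",cv2.cvtColor(cv2.resize(im[0:300,200:360],(320*1,600),interpolation=cv2.INTER_CUBIC) if 0 else np.hstack([cv2.resize(im[60:200,215:345],(520,560),interpolation=cv2.INTER_CUBIC),cv2.resize(im[0:280,210:350],(280,560))]),cv2.COLOR_RGB2BGR))
E
```

```text
clock 10.27 turn [ 0.01 -0.   -0.01] then shift [-0.02 -0.02  0.96]
```

View pics/w3.png

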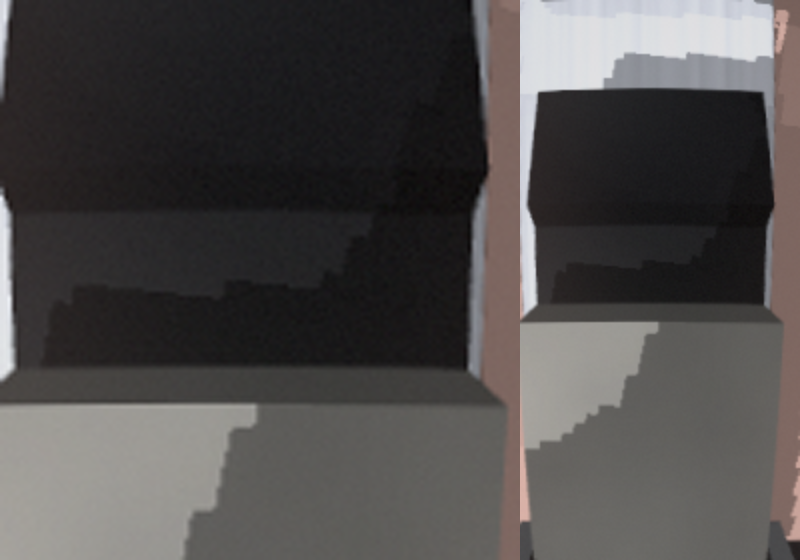

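carry_out --commands '[[[-0.02,-0.02,0.15,0,0,0],[0,0,0.2,0,0,0],[0,0,0.2,0,0,0],[0,0,0.1,0,0,0],[0,0,0.08,0,0,0],[0,0,0.05,0,0,0],[0,0,0.03,0,0,0],[0,0,0,0,0,0],[0,0,0,0,0,0]]]'

```text
clock: 11.02
position: [0.5667, 0.0541, 0.029]
ee_rot: [0.668, 0.744, 0.0, 0.0]
ft_force: [0.8, -0.1, -3.9]
grip_width: 0.572
grasp_force: 63.1
```

carry_out --commands '[[[0,0,0.03,0,0,0],[0,0,0.03,0,0,0],[0,0,0.03,0,0,0],[0,0,0,0,0,0],[0,0,0,0,0,0]]]'

```text
clock: 11.43
position: [0.5665, 0.0541, 0.0252]
ee_rot: [0.668, 0.745, -0.0, -0.0]
ft_force: [-0.4, -0.3, -3.7]
grip_width: 0.572
grasp_force: 63.1
```

carry_out --commands '[[[0,0,0.02,0,0,0],[0,0,0.01,0,0,0],[0,0,0,0,0,0],[0,0,0,0,0,0],[0,0,0,0,0,0]]]'

```text
clock: 11.85
position: [0.5666, 0.0541, 0.0241]
ee_rot: [0.668, 0.744, 0.0, -0.0]
ft_force: [0.4, -0.7, -3.8]
grip_width: 0.572
grasp_force: 63.1
```

carry_out --commands '[[[0,0,0.01,0,0,0],[0,0,0.01,0,0,0],[0,0,0,0,0,0],[0,0,0,0,0,0]]]'

```text
clock: 12.18
position: [0.5668, 0.0541, 0.0238]
ee_rot: [0.668, 0.744, 0.0, 0.0]
ft_force: [-3.1, -1.0, 6.9]
grip_width: 0.577
grasp_force: 64.1
```

carry_out --commands '[[[0.03,0,-0.008,0,0,0],[0.06,0,0,0,0,0],[0.08,0,0,0,0,0],[0.08,0,0,0,0,0],[0.08,0,0,0,0,0],[0.08,0,0,0,0,0],[0.06,0,0,0,0,0],[0.04,0,0,0,0,0]]]'

```text
clock: 12.85
position: [0.5646, 0.0748, 0.0238]
ee_rot: [0.668, 0.745, 0.0, 0.0]
ft_force: [-0.6, -1.6, 4.4]
grip_width: 0.572
grasp_force: 64.1
```

```bash
cat >> h.py <<'E'
def st():
    o=get_obs();h=np.radians(96.25);u=np.array([np.cos(h),np.sin(h),0]);v=np.array([-u[1],u[0],0])
    d=o["position"]-np.array([.5648,.0744,0]);f=o["ft_force"]
    print("t %.2f s %.1f lat %.1f z %.2f (mm) F along %.1f lat %.1f z %.1f"%(o["clock"],d@u*1e3-55,d@v*1e3,d[2]*1e3,f@u,f@v,f[2]),"mom",o["torque"].round(2),"rot",(Rn.from_quat(o["ee_rot"]).as_matrix()[:,2]).round(4))
E
python3 -c "from h import *;st()"
```

```text
t 12.85 s -54.6 lat 0.2 z 23.82 (mm) F along -1.5 lat 0.7 z 4.4 mom [-0.54 -0.11 -0.02] rot [ 6.e-04  1.e-04 -1.e+00]
```

carry_out --commands '[[[0.04,0,0,0,0,0],[0.04,0,0,0,0,0],[0.04,0,0,0,0,0],[0.04,0,0,0,0,0],[0.04,0,0,0,0,0],[0.04,0,0,0,0,0],[0.04,0,0,0,0,0],[0.04,0,0,0,0,0],[0.04,0,0,0,0,0],[0.04,0,0,0,0,0]]]'

```text
clock: 13.68
position: [0.5629, 0.0902, 0.0238]
ee_rot: [0.668, 0.744, 0.0, 0.0]
ft_force: [0.9, -3.3, 5.4]
grip_width: 0.573
grasp_force: 64.2
```

carry_out --commands '[[[0.03,0,0,0,0,0],[0.03,0,0,0,0,0],[0.03,0,0,0,0,0],[0.03,0,0,0,0,0],[0.03,0,0,0,0,0],[0.03,0,0,0,0,0]]]'

```text
clock: 14.18
position: [0.5622, 0.096, 0.0238]
ee_rot: [0.668, 0.744, -0.0, 0.001]
ft_force: [1.5, -10.3, 5.1]
grip_width: 0.572
grasp_force: 64.1
```

```bash
python3 -c "from h import *;st()"
```

```text
t 14.18 s -33.3 lat 0.3 z 23.82 (mm) F along -10.4 lat -0.4 z 5.1 mom [-1.9  -0.29  0.07] rot [ 7.0e-04 -1.5e-03 -1.0e+00]
```

carry_out --commands '[[[0.025,0,0,0,0,0],[0.025,0,0,0,0,0],[0.025,0,0,0,0,0],[0.025,0,0,0,0,0],[0.025,0,0,0,0,0],[0.025,0,0,0,0,0]]]'

```text
clock: 14.68
position: [0.5616, 0.1004, 0.0238]
ee_rot: [0.669, 0.744, -0.001, 0.001]
ft_force: [0.5, -12.1, 5.3]
grip_width: 0.576
grasp_force: 64.3
```

carry_out --commands '[[[0.025,0,0,0,0,0],[0.025,0,0,0,0,0],[0.025,0,0,0,0,0],[0.025,0,0,0,0,0],[0.025,0,0,0,0,0],[0.025,0,0,0,0,0]]]'

```text
clock: 15.18
position: [0.5609, 0.1061, 0.0238]
ee_rot: [0.669, 0.744, -0.001, 0.001]
ft_force: [0.6, -12.3, 7.8]
grip_width: 0.573
grasp_force: 64.3
```

```bash
python3 -c "from h import *;st()"
```

```text
t 15.18 s -23.0 lat 0.4 z 23.80 (mm) F along -12.3 lat 0.8 z 7.8 mom [-2.33 -0.21  0.07] rot [ 5.e-04 -3.e-03 -1.e+00]
```

carry_out --commands '[[[0.025,0,0,0,0,0],[0.025,0,0,0,0,0],[0.025,0,0,0,0,0],[0.025,0,0,0,0,0],[0.025,0,0,0,0,0],[0.025,0,0,0,0,0]]]'

```text
clock: 15.68
position: [0.5603, 0.1119, 0.0238]
ee_rot: [0.669, 0.744, -0.001, 0.001]
ft_force: [0.5, -12.4, 5.8]
grip_width: 0.57
grasp_force: 64.3
```

carry_out --commands '[[[0.02,0,0,0,0,0],[0.02,0,0,0,0,0],[0.02,0,0,0,0,0],[0.02,0,0,0,0,0]]]'

```text
clock: 16.02
position: [0.5598, 0.1173, 0.0238]
ee_rot: [0.668, 0.744, -0.0, 0.0]
ft_force: [0.9, -3.5, 5.2]
grip_width: 0.574
grasp_force: 64.3
```

```bash
python3 -c "from h import *;st()"
```

```text
t 16.02 s -11.8 lat 0.3 z 23.83 (mm) F along -3.6 lat -0.5 z 5.2 mom [-0.66 -0.13  0.05] rot [ 4.e-04 -8.e-04 -1.e+00]
```

carry_out --commands '[[[0.02,0,0,0,0,0],[0.02,0,0,0,0,0],[0.02,0,0,0,0,0],[0.02,0,0,0,0,0],[0.02,0,0,0,0,0]]]'

```text
clock: 16.43
position: [0.5592, 0.1238, 0.0238]
ee_rot: [0.667, 0.745, 0.001, -0.0]
ft_force: [0.9, 0.7, 5.4]
grip_width: 0.573
grasp_force: 64.2
```

carry_out --commands '[[[0.015,0,0,0,0,0],[0.015,0,0,0,0,0],[0.015,0,0,0,0,0],[0.015,0,0,0,0,0]]]'

```text
clock: 16.77
position: [0.5591, 0.124, 0.0238]
ee_rot: [0.668, 0.744, -0.0, 0.001]
ft_force: [1.3, -5.9, 6.3]
grip_width: 0.572
grasp_force: 64.2
```

```bash
python3 -c "from h import *;st()"
```

```text
t 16.77 s -5.1 lat 0.2 z 23.82 (mm) F along -6.1 lat -0.7 z 6.3 mom [-1.13 -0.26  0.13] rot [ 6.e-04 -9.e-04 -1.e+00]
```

carry_out --commands '[[[0.015,0,0,0,0,0],[0.015,0,0,0,0,0],[0,0,0,0,0,0],[0,0,0,0,0,0]]]'

```text
clock: 17.1
position: [0.559, 0.1246, 0.0238]
ee_rot: [0.668, 0.744, -0.0, 0.001]
ft_force: [0.3, -5.1, 5.9]
grip_width: 0.577
grasp_force: 64.3
```

```bash
python3 - <<'E'
from h import *
st()
p,im=shoot("w4");b=camera("side")
A=cv2.resize(im[0:140,190:360],(486,400),interpolation=cv2.INTER_CUBIC)
B=cv2.resize(b[170:270,190:268],(312,400),interpolation=cv2.INTER_CUBIC)
cv2.imwrite("pics/c4.png",cv2.cvtColor(np.hstack([A,B]),cv2.COLOR_RGB2BGR))
E
```

```text
t 17.10 s -4.4 lat 0.3 z 23.81 (mm) F along -5.1 lat 0.2 z 5.9 mom [-1.06 -0.2   0.03] rot [ 5.0e-04 -1.3e-03 -1.0e+00]
```

View pics/c4.png

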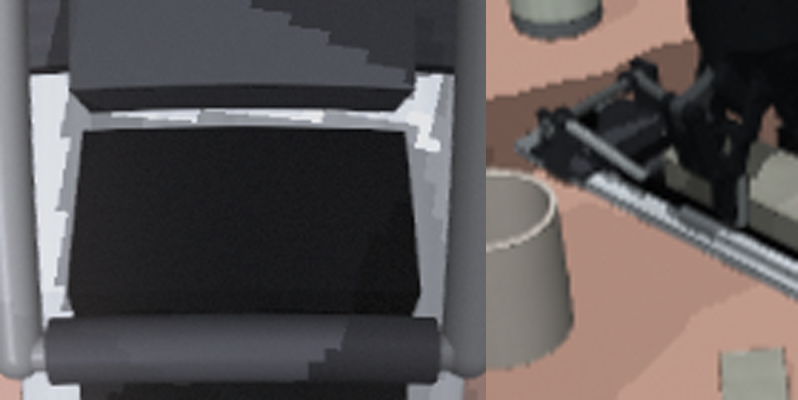

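The roller (row 350) is down in the notch. A strip of floor (rows 108–125, about 3 mm) still shows between the nose and the end stop, so I'll ease on.

carry_out --commands '[[[0.015,0,0,0,0,0],[0.015,0,0,0,0,0],[0.015,0,0,0,0,0],[0.015,0,0,0,0,0]]]'

```text
clock: 17.53
position: [0.5588, 0.1268, 0.0238]
ee_rot: [0.668, 0.744, -0.0, 0.001]
ft_force: [0.2, -6.6, 6.6]
grip_width: 0.578
grasp_force: 64.3
```

carry_out --commands '[[[0.015,0,0,0,0,0],[0.015,0,0,0,0,0],[0,0,0,0,0,0]]]'

```text
clock: 17.78
position: [0.5586, 0.1281, 0.0238]
ee_rot: [0.668, 0.744, -0.0, 0.001]
ft_force: [-0.7, -6.6, 7.3]
grip_width: 0.572
grasp_force: 64.3
```

```bash
python3 -c "from h import *;st()"
```

```text
t 17.78 s -0.9 lat 0.3 z 23.82 (mm) F along -6.4 lat 1.4 z 7.3 mom [-1.15 -0.17 -0.  ] rot [ 4.0e-04 -1.4e-03 -1.0e+00]
```

carry_out --commands '[[[0.012,0,0,0,0,0],[0.012,0,0,0,0,0],[0,0,0,0,0,0]]]'

```text
clock: 18.03
position: [0.5585, 0.1291, 0.0238]
ee_rot: [0.668, 0.744, -0.0, 0.001]
ft_force: [0.2, -6.3, 6.6]
grip_width: 0.571
grasp_force: 64.3
```

carry_out --commands '[[[0.012,0,0,0,0,0],[0.012,0,0,0,0,0],[0,0,0,0,0,0]]]'

```text
clock: 18.28
position: [0.5585, 0.1293, 0.0238]
ee_rot: [0.668, 0.744, -0.001, 0.001]
ft_force: [0.3, -8.5, 6.7]
grip_width: 0.568
grasp_force: 64.3
```

```bash
python3 -c "from h import *;st()"
```

```text
t 18.28 s 0.3 lat 0.3 z 23.82 (mm) F along -8.5 lat 0.6 z 6.7 mom [-1.46 -0.21  0.11] rot [ 5.0e-04 -2.1e-03 -1.0e+00]
```

Force is now rising with little travel, which fits the end stop (expected near s = 0). A small further push should confirm it.

carry_out --commands '[[[0.012,0,0,0,0,0],[0.012,0,0,0,0,0],[0,0,0,0,0,0]]]'

```text
clock: 18.53
position: [0.5585, 0.1295, 0.0238]
ee_rot: [0.668, 0.744, -0.001, 0.001]
ft_force: [0.0, -9.8, 6.7]
grip_width: 0.576
grasp_force: 64.4
```

carry_out --commands '[[[0.012,0,0,0,0,0],[0.012,0,0,0,0,0],[0,0,0,0,0,0],[0,0,0,0,0,0]]]'

```text
clock: 18.87
position: [0.5584, 0.1295, 0.0238]
ee_rot: [0.669, 0.744, -0.001, 0.002]
ft_force: [0.5, -12.2, 6.8]
grip_width: 0.572
grasp_force: 64.4
```

```bash
python3 -c "from h import *;st()"
```

```text
t 18.87 s 0.5 lat 0.3 z 23.83 (mm) F along -12.2 lat 0.8 z 6.8 mom [-2.52 -0.28  0.29] rot [ 6.0e-04 -3.9e-03 -1.0e+00]
```

carry_out --commands '[[[-0.03,0,0,0,0,0],[-0.03,0,0,0,0,0],[0,0,0,0,0,0],[0,0,0,0,0,0]]]'

```text
clock: 19.2
position: [0.5585, 0.1295, 0.0238]
ee_rot: [0.668, 0.744, -0.0, 0.001]
ft_force: [0.3, -6.0, 6.4]
grip_width: 0.574
grasp_force: 64.3
```

carry_out --commands '[[[0,0,0,0,0,0],[0,0,0,0,0,0],[0,0,0,0,0,0],[0,0,0,0,0,0],[0,0,0,0,0,0],[0,0,0,0,0,0],[0,0,0,0,0,0],[0,0,0,0,0,0],[0,0,0,0,0,0],[0,0,0,0,0,0]]]' --hand -1

```text
clock: 20.03
position: [0.5582, 0.1311, 0.0236]
ee_rot: [0.668, 0.744, 0.0, -0.0]
ft_force: [-0.4, 0.6, -0.7]
grip_width: 0.998
grasp_force: 0.0
```

carry_out --commands '[[[0,0,-0.1,0,0,0],[0,0,-0.2,0,0,0],[0,0,-0.3,0,0,0],[0,0,-0.4,0,0,0],[0,0,-0.5,0,0,0],[0,0,-0.5,0,0,0],[0,0,-0.5,0,0,0],[0,0,-0.5,0,0,0],[0,0,-0.5,0,0,0],[0,0,-0.3,0,0,0],[0,0,0,0,0,0],[0,0,0,0,0,0],[0,0,0,0,0,0]]]'

```text
clock: 21.12
position: [0.5576, 0.131, 0.1748]
ee_rot: [0.668, 0.745, -0.0, -0.0]
ft_force: [-0.4, -0.4, -0.2]
grip_width: 0.999
grasp_force: 0.0
```

```bash
python3 - <<'E'
from h import *
st()
p,im=shoot("w5");b=camera("side")
A=cv2.resize(im[0:190,190:360],(486,543),interpolation=cv2.INTER_CUBIC)
B=cv2.resize(b[165:300,190:268],(312,543),interpolation=cv2.INTER_CUBIC)
cv2.imwrite("pics/c5.png",cv2.cvtColor(np.hstack([A,B]),cv2.COLOR_RGB2BGR))
E
```

```text
t 21.12 s 2.1 lat 1.0 z 174.83 (mm) F along -0.4 lat 0.5 z -0.2 mom [ 0.04  0.03 -0.05] rot [-1.1e-03 -2.0e-04 -1.0e+00]
```

View pics/c5.png

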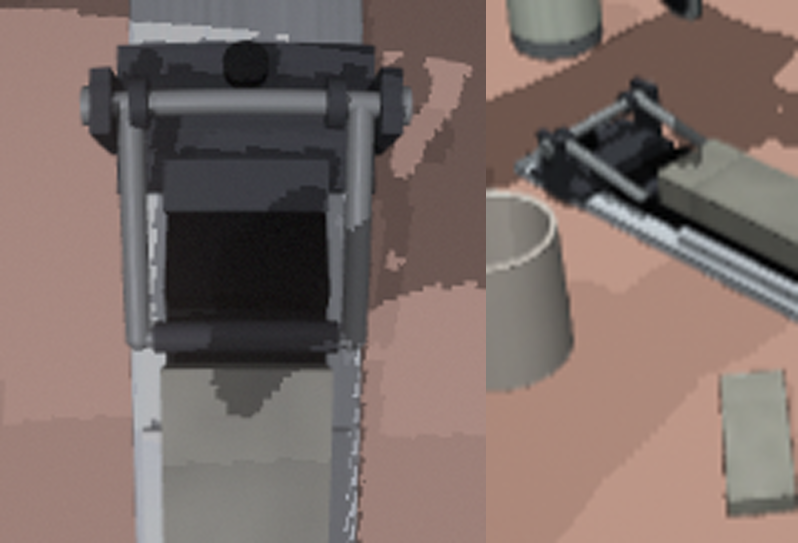

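The nose meets the end stop with no gap (row 210). The roller sits in the notch (row 335), the stone lies flat between the walls, and the gripper is clear.

```bash
python3 -c "from workcell import *;print(hand_in())"
```

```text
the job is handed in; nothing more can be done
None
```

The stone is loaded flat in the holder with its nose home against the end stop and the bail's roller in the notch; the highest push I read was about 12 N, the gripper is clear, and the job was handed in at about 21 s.

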